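# Open the tensioner unit and hold its bolt head against the spring

## Task

Turn the red knob clockwise to its open stop, lift the access cover off the green belt-tensioner unit and lay it flat, knob up, in the middle of the chipboard, letting go of it. Then reach down into the narrow gap behind the bracket, take the hidden hexagonal bolt head between the fingers, turn it until the tensioner arm on the front of the bracket points straight down at its white mark, and finish while still gripping the head and holding it there against the spring, so that a colleague could fit the belt. Leave the black bin, the wooden block and the steel collet where they are.

Things in the scene. Friction and masses are not known exactly. Their poses are not given: they have to be found in the camera images.
- unit: Green fixed belt-tensioner unit. Origin: centre of its underside; x across the gap to the front bracket, y along the gap, z up. Two plates (the +x one is the bracket), 6 mm thick, 190 mm long, 136 mm tall, inner faces at x = -28, +28; end walls' inner faces at y = -85, +85. Each plate has a slot, y -24 to +24, 4 to 12 mm below its top, for the cover's locking bar. Base 130 x 240 x 10 mm.
- cover: The loose aluminium access cover with its red knob, about 0.33 kg; origin at the centre of the underside of its plate, axes as point cover_mid. It lies on the unit's plates, its long side along the gap; its yaw there is that of the unit.
- head_center (a point): Centre of the brass bolt head hidden in the gap, on the unit's x = 0, y = 0, z = 110 mm, 26 mm below the plates' tops. 24 mm across flats, 27.7 over corners, 18 mm long along the bolt axis (x, the unit's x). Two opposite flats, 13.9 mm high, face this point's +y and -y: upright when joint tensioner reads 0, else tilted with it. To be gripped along y from above, the fingers tilted like the flats.
- tensioner (a joint): Angle of bolt, head and arm (one rigid piece) about the unit's +x axis, right-handed, rad. 0: the arm points straight down at the white mark. Growing: the roller moves to the unit's +y. A spring (0.30 N m/rad, neutral at 0.32) with 0.03 N m friction holds it at 0.24 to 0.38 at the start; let go at 0 it springs back to about 0.2. Stops: -0.5, 0.6. A firm grip (40 N or more) turns it.
- roller (a point): Centre of the black roller (26 mm diameter, 14 mm long) at the lower end of the yellow tensioner arm, outside on the front of the bracket, 58 mm from the bolt axis and 52 mm in +x from the head centre. Of the rigid piece tensioner, the parts tensioner_c0, _c1 and _c2 together are the hexagonal head.
- knob (a joint): Angle of the red knob relative to the cover, rad, clockwise from above. 0: locked, the 64 mm locking bar under the cover (along the grip bar) lies across the gap in the slots of both plates. From 0.9 on the bar is clear of them; open stop at 1.35. Friction 0.04 N m; starts at 0 to 0.15, stays where it is left.
- knob_grip (a point): Point on the upright knob axis at gripping height, 28 mm above the underside of the cover's plate, at the cover's centre. Grip bar: 42 mm long (this point's x), 14 mm wide (y), top 12.5 mm above this point; under it a disc of 42 mm diameter, top 17.5 mm below this point. Turns with the knob. The cover can be carried by it.
- cover_mid (a point): Centre of the cover plate, 80 x 196 x 4 mm (x, y, z). Two black blocks, 51 x 12 mm, at y = -76 and +76 reach 14 mm below its underside, into the gap, about 2 mm clear of the plates; off the unit it stands flat on them, this point then 16 mm above what it stands on. The locking bar reaches 10 mm below the underside.
- board_mid (a point): Centre of the top of the chipboard, a fixed brown board 170 x 260 x 18 mm (x, y, z), top 18 mm above the bench.
- bin: Bystander: black open plastic bin 120 x 170 x 55 mm, origin at the centre of its underside.
- block: Bystander: pale wooden block 75 x 140 x 60 mm, origin at the centre of its underside.
- collet: Bystander: upright steel collet, a cylinder 44 mm in diameter, 50 mm high, origin at the centre of its underside.

How it is judged:
By the outcome, as a careful person would: the job done as asked, in the order asked, and still so for the second after the job is handed in, while the arm keeps its last pose, push and grip.
It also fails if it takes over 58 s, if anything falls off the work surface, if the arm or the gripper's body presses on something with over 40 N, if the wrist force passes 120 N, or if a joint passes its speed limit or range.

## Robot

A 7-joint arm with a two-finger parallel gripper is mounted at the origin on the work surface. World frame = base frame: x ahead of the robot, y to its left, z up, the work surface at z = 0. Lengths are in m, angles in rad, forces in N, time in s.
With the tool pointing down it reaches from about 0.425 to 0.925 m from the base axis. Payload 6.8 kg.
Tool frame: the origin (TCP) lies midway between the tips of the shut fingers; the grasp point (between the pads) lies 19 mm behind it; z points along the fingers, y is the direction in which the jaws open and shut (so a half turn about z gives the same grasp; the last joint's range is limited). The gripper opens to 85 mm and grips with 20 to 120 N. Pads are 22 mm wide; open, the fingers measure 114 mm over their backs; the gripper's body (76 mm by 85 mm) begins 54 mm behind the grasp point. The pads swing forward as they close: fully open they stand 13 mm farther back than shut.
Start: joints at [1.045, 0.477, 0.022, 1.555, -0.011, 1.109, -0.083], TCP at [0.274, -0.617, 0.231] pointing down, gripper open.
Joint ranges: [-2.96, 2.96], [-0.34, 2.1], [-1.41, 1.46], [0.24, 2.44], [-1.37, 4.51], [0.17, 1.92], [-2.96, 2.96]. Speed limits (rad/s): [2.39, 2.39, 3.14, 3.14, 3.14, 3.14, 3.14].

## Interface

Orientations are given as a unit quaternion [w, x, y, z].
In Python, from station import bot gives the robot as it stands.
- The arm moves only by the shell command python3 -m jog 'ROWS' [FORCE]. ROWS is JSON, a list of rows, each a list of 3 entries, a list of its own where there are three numbers: the shift along the tool's x, y, z in mm, then the turn, a rotation vector about the tool's x, y, z in degrees, then the closure, from -1 (fully open) to 1 (shut). A call has 1 to 12 rows; each row shifts and turns the commanded pose from where the row before left it, along the tool's axes as they then stand; what a row does not reach is not made up. A row lasts 1/8 s, in which the tool goes at most 62.5 mm and 10.7 degrees, less where a joint would pass 70% of its speed; a pose out of reach is approached as far as the arm can. A call is refused whole if a number of a shift passes 62.5 or a number of a turn 10.7, either way. A call with a gripper value outside its range is refused whole. The fingers move at their own pace and stop on an object; FORCE is the grip in N (left out, the last holds). Time passes only in rows, so rows that do not move let the fingers close. It gives the time, the measured TCP pose, the force and the opening at its end, in the units of the state.
- bot.get_obs(): the state, without advancing time (a new reading comes with each control period).
- bot.read_camera(name): name is "scene" or "side" or "wrist"; returns (picture, depth): 384x512x3 uint8, red, green, blue; 384x512 float32, m along the optical axis (not along the pixel's ray), 0 where there is no reading.
- bot.camera_info(name): a dict with "fx", "fy", "cx", "cy" (pixels), "world_from_camera" (4x4, takes a point from camera to world coordinates); the wrist camera has in their place "mount" (4x4, takes a point from camera to tool coordinates, whose origin is the TCP and whose axes are the flange's). Camera axes: x right, y up, looking along -z (the intrinsics and any distortion apply to the point x, -y, -z); pixel columns grow to the right and rows downward; lengths in m; the calibration is good to about 2 mm. A picture is of the moment at which its call begins: read the wrist's pose just before it. camera_info takes no time and is no camera call.
- bot.hand_in(): hands the job in, once; it reports no verdict.
Trained networks look in the newest picture that a camera, given by its name, has taken for a name from the list of things; names that differ only in an ending like _2 or _b are one class to them, and where a whole thing is asked for, a point or a joint stands for the part that bears it (a point fixed in the world has none). Each returns a list of dicts, best first, with "score" (0 to 1); they miss things now and then, are a little off and sometimes report something else, mostly with a low value. They report only what shows in the picture. A call takes as long as a camera call.
- bot.find_in(camera, thing): "xy" ([column, row] as shares, 0 to 1, of the picture: columns of its width, rows of its height, amid what is visible of it).
- bot.cut_out(camera, thing): "pixels" (384x512 bool, what is visible of it) and "xy" ([column, row] as shares, 0 to 1, of the picture: columns of its width, rows of its height, amid what is visible of it).
- bot.landmark_of(camera, thing): "xy" ([column, row] as shares, 0 to 1, of the picture: columns of its width, rows of its height: a listed point, or the origin of a listed thing).
The state is a dict: "t": time; "q": joint angles; "joint_vel": joint speeds; "joint_torque": joint torques, N m; "eef_pos": TCP position; "tool_rot": TCP orientation; "contact_force": force on the tool from outside, world axes, zero at the start; "torque": the same for the moment, N m; "gripper_width": opening from 0.0 (shut) to 1.0 (fully open).
Only numpy, scipy, OpenCV 4.12 (cv2) and the standard library are available. Lean on these libraries where they do the work, as an engineer would, in place of code of your own. Each camera call takes 0.05 s, during which the arm holds its last target.

## Working session

There is one attempt and no reset: what is moved stays moved. The work goes in short steps, Python scripts to look and compute and a shell command to move; the robot and the scene stay as the last step left them, time stands still between calls to the robot, and variables do not carry over. Pictures are saved under pics/ and viewed, and the job is handed in when it is done.

```bash
ls; mkdir -p pics; cat > h.py <<'E'
import numpy as np, cv2
from scipy.spatial.transform import Rotation as R
from station import bot
def wfc(name):
    ci=bot.camera_info(name)
    if name=="wrist":
        o=bot.get_obs(); T=np.eye(4); q=o["tool_rot"]; T[:3,:3]=R.from_quat([q[1],q[2],q[3],q[0]]).as_matrix(); T[:3,3]=o["eef_pos"]
        return ci,T@np.array(ci["mount"])
    return ci,np.array(ci["world_from_camera"])
def shot(name,fn=None):
    ci,T=wfc(name); im,d=bot.read_camera(name)
    if fn: cv2.imwrite("pics/"+fn,im[:,:,::-1])
    return ci,T,im,d
def pts(ci,T,d):
    h,w=d.shape; u,v=np.meshgrid(np.arange(w),np.arange(h))
    P=np.stack([(u-ci["cx"])/ci["fx"]*d,-(v-ci["cy"])/ci["fy"]*d,-d],-1)
    return P@T[:3,:3].T+T[:3,3]
def at(P,d,xy,r=2):
    c=int(xy[0]*512);w=int(xy[1]*384)
    p=P[max(0,w-r):w+r+1,max(0,c-r):c+r+1].reshape(-1,3);m=d[max(0,w-r):w+r+1,max(0,c-r):c+r+1].ravel()>0
    return np.median(p[m],0) if m.any() else None
def st():
    o=bot.get_obs(); q=o["tool_rot"]; M=R.from_quat([q[1],q[2],q[3],q[0]]).as_matrix()
    print("t",round(o["t"],2),"pos",np.round(o["eef_pos"],4),"F",np.round(o["contact_force"],1),"T",np.round(o["torque"],2),"w",round(o["gripper_width"],3));print(np.round(M,3));print("q",np.round(o["q"],2))
    return o,M
E
python3 - <<'E'
from h import *
st()
for c in ["scene","side"]:
    ci,T,im,d=shot(c,c+"0.png"); P=pts(ci,T,d)
    print(c,{k:v for k,v in ci.items() if k!="world_from_camera"},np.round(T,3).tolist())
    for n in ["unit","cover","knob_grip","cover_mid","board_mid","roller","bin","block","collet"]:
        for r in bot.landmark_of(c,n)[:1]:
            print(n,round(r["score"],2),np.round(np.array(r["xy"])*[512,384],1),np.round(at(P,d,r["xy"]),4))
E
```

```text
pics
t 0.0 pos [ 0.2736 -0.6164  0.2303] F [ 0.5 -0.4 -0.4] T [0.01 0.08 0.07] w 1.002
[[ 0.914  0.406 -0.001]
 [ 0.406 -0.914  0.002]
 [-0.    -0.002 -1.   ]]
q [ 1.04  0.48  0.02  1.56 -0.01  1.11 -0.08]
scene {'fx': 418.381152824562, 'fy': 418.381152824562, 'cx': 250.26068113059293, 'cy': 189.46066504957182} [[-0.627, -0.669, 0.399, 1.248], [0.779, -0.544, 0.312, 0.444], [0.009, 0.507, 0.862, 1.357], [0.0, 0.0, 0.0, 1.0]]
unit 0.87 [240.9 161.3] [ 0.5769 -0.1323  0.0644]
cover 0.68 [239.1 138.4] [ 0.5538 -0.1512  0.1659]
knob_grip 0.4 [240.3 132.1] [ 0.5198 -0.1782  0.1402]
cover_mid 0.71 [240.7 139.6] [ 0.5527 -0.1493  0.1564]
roller 0.5 [233.6 163.4] [ 0.5955 -0.1491  0.058 ]
bin 0.73 [387.1 249.2] [0.5369 0.4727 0.0583]
block 0.66 [384.7 250.4] [0.5472 0.4658 0.0583]
collet 0.54 [178.7 136.5] [ 0.6136 -0.4235  0.0095]
side {'fx': 423.36281559731543, 'fy': 423.36281559731543, 'cx': 257.7086238903718, 'cy': 185.45029291841792} [[0.961, 0.2, -0.192, 0.419], [-0.277, 0.707, -0.65, -0.848], [0.006, 0.678, 0.735, 1.085], [0.0, 0.0, 0.0, 1.0]]
unit 0.64 [225.4 257.5] [ 0.5126 -0.2338  0.1392]
cover 0.7 [225.1 232.9] [ 0.5298 -0.1606  0.1483]
knob_grip 0.49 [228.3 224.6] [ 0.5401 -0.1571  0.1748]
cover_mid 0.77 [226.4 233.9] [ 0.5319 -0.1625  0.1472]
board_mid 0.65 [214.8 177.6] [0.5627 0.1793 0.0177]
roller 0.59 [243.2 243.1] [ 0.5824 -0.1524  0.0636]
bin 0.69 [303.8 215. ] [ 0.807  -0.0555  0.0023]
block 0.89 [185.  131.4] [0.4988 0.4028 0.0583]
collet 0.7 [223.4 226.8] [ 0.5265 -0.1569  0.1721]
```

View pics/scene0.png

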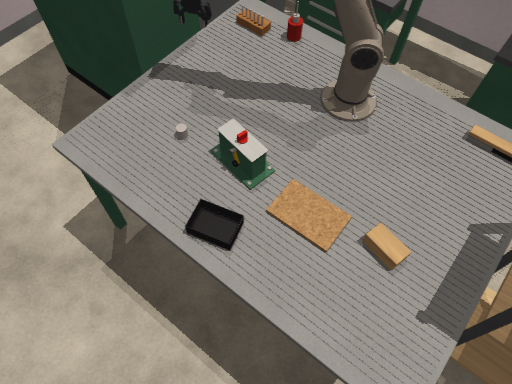

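View pics/side0.png

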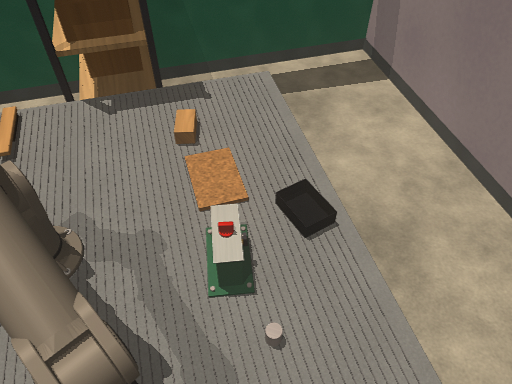

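Scene picture: the unit with its white cover at about (243,155), red knob (242,137), chipboard (310,215), bin (215,224), block (386,245), collet (181,131). Next I measure the poses by fitting the depth clouds.

```bash
python3 - <<'E'
from h import *
def rect(p):
    (c,s,a)=cv2.minAreaRect((p[:,:2]*1000).astype(np.float32)); return np.round(c,1),np.round(s,1),round(a,1)
for c in ["scene","side"]:
    ci,T,im,d=shot(c); P=pts(ci,T,d)
    hsv=cv2.cvtColor(im,cv2.COLOR_RGB2HSV)
    x,y,z=P[...,0],P[...,1],P[...,2]; ok=d>0
    near=ok&(abs(x-.54)<.15)&(abs(y+.155)<.15)
    cov=near&(z>.125)&(z<.152)&(hsv[...,1]<60)
    print(c,"cover",cov.sum(),np.median(z[cov]),rect(P[cov]))
    for n in ["cover","board_mid","unit","knob","roller"]:
        try:
            for r in bot.cut_out(c,n)[:1]:
                m=r["pixels"]&ok; print(n,r["score"],m.sum(),np.round(np.median(P[m],0),4),rect(P[m]))
        except Exception as e: print(n,e)
    red=near&((hsv[...,0]<8)|(hsv[...,0]>172))&(hsv[...,1]>150)&(z>.14)
    top=red&(z>.168); print("red",red.sum(),top.sum(),np.percentile(z[red],[5,50,95]),np.median(P[top],0),rect(P[top]))
    bo=ok&(z>.008)&(z<.028)&(hsv[...,0]<25)&(hsv[...,1]>90)&(abs(x-.62)<.25)&(abs(y-.13)<.25)
    nb,l,s,ce=cv2.connectedComponentsWithStats(bo.astype(np.uint8)); k=1+np.argmax(s[1:,4]); bo=l==k
    print("board",bo.sum(),np.median(z[bo]),rect(P[bo]))
    gr=near&(hsv[...,0]>50)&(hsv[...,0]<95)&(hsv[...,1]>80)&(z<.02)
    print("base",gr.sum(),rect(P[gr]))
    ye=near&(hsv[...,0]>20)&(hsv[...,0]<35)&(hsv[...,1]>150); print("yellow",ye.sum(),np.median(P[ye],0) if ye.any() else 0)
    bb=ok&(z>.2)&(x>.3)&(abs(y)<.5)
    x0,y0=[175,90] if c=="scene" else [160,130]
    cv2.imwrite(f"pics/z_{c}.png",cv2.resize(im[y0:y0+160,x0:x0+200,::-1],None,fx=4,fy=4,interpolation=cv2.INTER_CUBIC)[:600])
E
```

```text
scene cover 845 0.1385059814182601 (array([ 537.6, -152.7]), array([197.5,  83.2]), 80.2)
cover 0.91 1014 [ 0.5405 -0.1458  0.1388] (array([ 489.6, -193.7]), array([293.7, 163.7]), 81.2)
board_mid 0.9 3023 [0.5744 0.1896 0.0163] (array([562.7, 184.5]), array([186.2, 257.2]), 1.3)
unit 0.85 1384 [ 0.5758 -0.1211  0.0246] (array([ 539.9, -157.6]), array([250. , 129.8]), 83.0)
knob 0.47 119 [ 0.5407 -0.1473  0.1581] (array([ 529.4, -152.2]), array([58.7, 33.7]), 19.1)
roller 0.44 64 [ 0.5855 -0.1475  0.0803] (array([ 589.6, -145.9]), array([32. , 18.8]), 72.7)
red 99 37 [0.14241151 0.16131709 0.17803813] [ 0.54009685 -0.15160426  0.17533602] (array([ 539.4, -151.9]), array([14.9, 35.9]), 80.8)
board 3051 0.01631429871455481 (array([570.7, 182.9]), array([174.7, 260.4]), 1.1)
base 588 (array([ 539.2, -152.7]), array([238., 129.]), 80.2)
yellow 35 [ 0.58189943 -0.14606375  0.08087642]
side cover 1461 0.13956260107586616 (array([ 533.3, -152. ]), array([198. ,  80.1]), 80.5)
board_mid 0.77 2798 [0.5636 0.1681 0.0177] (array([567.8, 140.9]), array([178.8, 396.6]), 0.3)
unit 0.86 2043 [ 0.5166 -0.2415  0.0113] (array([ 532.7, -153.7]), array([244.9, 134.5]), 80.4)
knob 0.74 196 [ 0.531  -0.1582  0.16  ] (array([ 530.6, -159.4]), array([25.9, 39. ]), 72.5)
roller 0.57 79 [ 0.5839 -0.1575  0.0962] (array([ 588.9, -137.5]), array([117. ,  16.2]), 75.0)
red 195 74 [0.14433689 0.16129358 0.17768459] [ 0.53276255 -0.15504637  0.17541266] (array([ 533. , -153.4]), array([13.8, 37.8]), 76.7)
board 2654 0.01780980311383762 (array([565.8, 185.7]), array([170.6, 267.8]), 0.9)
base 482 (array([ 534.1, -154.2]), array([237.4, 125.9]), 80.4)
yellow 0 0
```

View pics/z_scene.png

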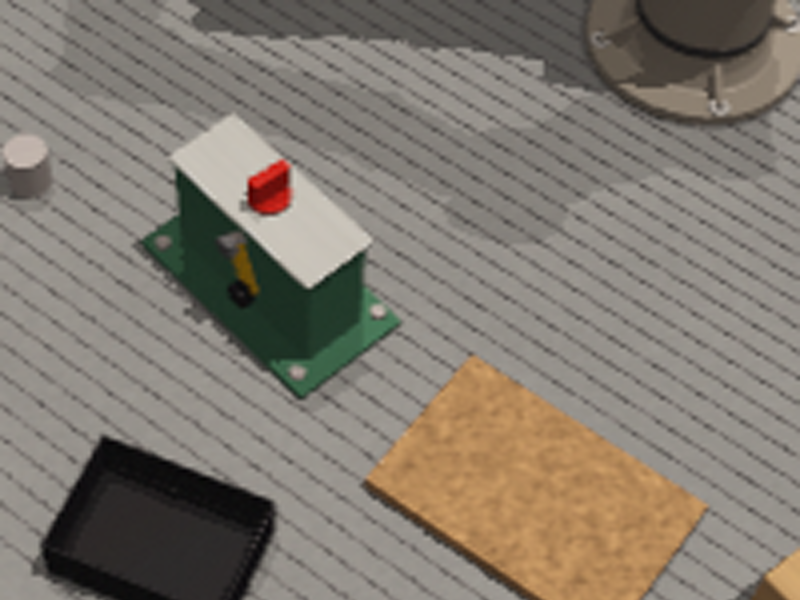

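View pics/z_side.png

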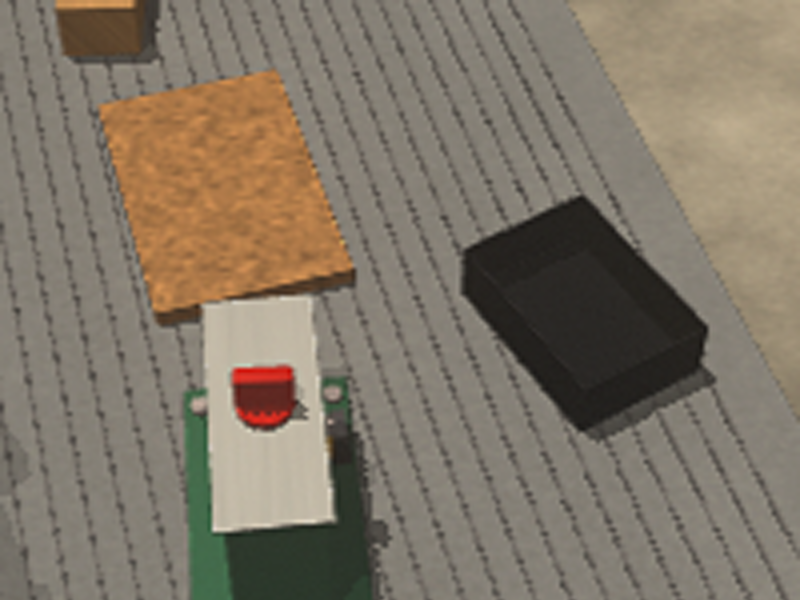

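```bash
cat >> h.py <<'E'
def yawM(ydeg,roll=0,rollaxis=None):
    a=np.radians(ydeg); y=np.array([np.cos(a),np.sin(a),0]); z=np.array([0,0,-1.]); x=np.cross(y,z)
    return np.stack([x,y,z],1)
def plan(pos,M,n,g,start=None,dec=0):
    o=bot.get_obs(); q=o["tool_rot"]
    M0=R.from_quat([q[1],q[2],q[3],q[0]]).as_matrix(); p0=np.array(o["eef_pos"])
    if start is not None: p0,M0=start
    p=p0.copy();Mc=M0.copy(); rows=[]
    rv=R.from_matrix(M0.T@M).as_rotvec()
    for k in range(1,n+1):
        tp=p0+(np.array(pos)-p0)*k/n; tM=M0@R.from_rotvec(rv*k/n).as_matrix()
        s=np.round((Mc.T@(tp-p))*1000,dec)+0.; r=np.round(np.degrees(R.from_matrix(Mc.T@tM).as_rotvec()),1)+0.
        f=lambda v:int(v) if v==int(v) else float(v)
        rows.append([[f(v) for v in s],[f(v) for v in r],g])
        p=p+Mc@(s/1000); Mc=Mc@R.from_rotvec(np.radians(r)).as_matrix()
    import json; print(json.dumps(rows).replace(" ","")); return p,Mc
E
python3 - <<'E'
from h import *
pl=plan([.5355,-.153,.30],yawM(78.5),14,-1)
E
```

```text
[[[31,-23,-5],[0,0,-10.3],-1],[[34,-17,-5],[0,0,-10.4],-1],[[36,-10,-5],[0,0,-10.3],-1],[[38,-4,-5],[0,0,-10.3],-1],[[38,3,-5],[0,0,-10.3],-1],[[37,10,-4],[0,0,-10.4],-1],[[34,16,-5],[0,0,-10.3],-1],[[31,22,-5],[0,0,-10.3],-1],[[26,28,-5],[0,0,-10.3],-1],[[21,31,-5],[0,0,-10.4],-1],[[15,35,-5],[0,0,-10.3],-1],[[9,38,-5],[0,0,-10.3],-1],[[2,38,-5],[0,0,-10.3],-1],[[-5,37,-5],[0,0,-10.4],-1]]
```

```bash
python3 -m jog '[[[31,-23,-5],[0,0,-10.3],-1],[[34,-17,-5],[0,0,-10.4],-1],[[36,-10,-5],[0,0,-10.3],-1],[[38,-4,-5],[0,0,-10.3],-1],[[38,3,-5],[0,0,-10.3],-1],[[37,10,-4],[0,0,-10.4],-1],[[34,16,-5],[0,0,-10.3],-1],[[31,22,-5],[0,0,-10.3],-1],[[26,28,-5],[0,0,-10.3],-1],[[21,31,-5],[0,0,-10.4],-1],[[15,35,-5],[0,0,-10.3],-1]]' 60; python3 -m jog '[[[9,38,-5],[0,0,-10.3],-1],[[2,38,-5],[0,0,-10.3],-1],[[-5,37,-5],[0,0,-10.4],-1],[[0,0,0],[0,0,0],-1]]'
python3 - <<'E'
from h import *
st()
ci,T,im,d=shot("wrist","w1.png"); print(ci)
P=pts(ci,T,d); hsv=cv2.cvtColor(im,cv2.COLOR_RGB2HSV)
def rect(p):
    (c,s,a)=cv2.minAreaRect((p[:,:2]*1000).astype(np.float32)); return np.round(c,1),np.round(s,1),round(a,1)
red=((hsv[...,0]<8)|(hsv[...,0]>172))&(hsv[...,1]>150)&(d>0)
z=P[...,2]; print(red.sum(),np.percentile(z[red],[2,50,98]) if red.any() else 0)
t=red&(z>.165)
if t.any(): print("bar",rect(P[t]))
cov=(abs(z-.14)<.012)&(hsv[...,1]<60)&(d>0); print("cov",np.median(z[cov]),rect(P[cov]))
gr=(hsv[...,0]>50)&(hsv[...,0]<95)&(hsv[...,1]>80)&(z<.03)&(z>0)&(d>0); print("base",rect(P[gr]) if gr.any() else 0)
E
```

```text
t: 2.98
eef_pos: [0.4799, -0.2521, 0.2857]
tool_rot: [0.0, 0.36, 0.933, -0.0]
contact_force: [-1.2, -0.2, -0.4]
gripper_width: 0.999
t: 3.48
eef_pos: [0.5369, -0.1497, 0.301]
tool_rot: [0.001, 0.097, 0.995, 0.001]
contact_force: [-0.1, -1.4, -0.2]
gripper_width: 0.998
t 3.48 pos [ 0.5369 -0.1497  0.301 ] F [-0.1 -1.4 -0.2] T [ 0.   -0.09 -0.03] w 0.998
[[-0.981  0.192  0.002]
 [ 0.192  0.981  0.001]
 [-0.002  0.002 -1.   ]]
q [ 0.7   0.29 -0.65  1.72  0.19  1.19  1.37]
{'fx': 281.82141972476796, 'fy': 281.82141972476796, 'cx': 253.78136254756174, 'cy': 194.04803395559438, 'mount': array([[-8.66956005e-05,  9.56455471e-01,  2.91878271e-01,
         7.39857433e-02],
       [ 9.99999976e-01,  2.36446629e-05,  2.19545398e-04,
         2.17020501e-04],
       [ 2.03084033e-04,  2.91878283e-01, -9.56455449e-01,
        -1.43110630e-01],
       [ 0.00000000e+00,  0.00000000e+00,  0.00000000e+00,
         1.00000000e+00]])}
1147 [0.14592449 0.16222543 0.17813596]
bar (array([ 540.7, -121. ]), array([78.4, 39.9]), 78.5)
cov 0.14062759450947454 (array([ 535.6, -153.6]), array([196.4,  80.7]), 80.3)
base (array([633.2, -81.1]), array([473.4, 212.9]), 24.4)
```

View pics/w1.png

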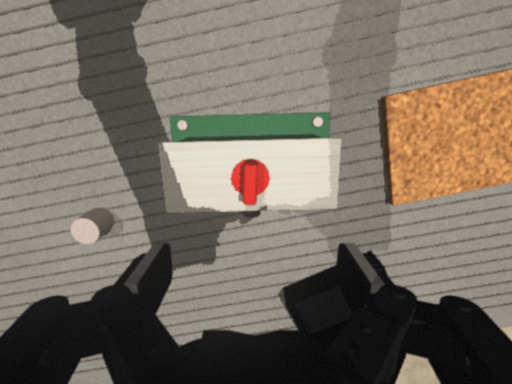

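```bash
python3 - <<'E'
from h import *
ci,T,im,d=shot("wrist")
P=pts(ci,T,d); hsv=cv2.cvtColor(im,cv2.COLOR_RGB2HSV)
def rect(p):
    (c,s,a)=cv2.minAreaRect((p[:,:2]*1000).astype(np.float32)); return np.round(c,1),np.round(s,1),round(a,1)
red=((hsv[...,0]<8)|(hsv[...,0]>172))&(hsv[...,1]>150)&(d>0)
near=np.hypot(P[...,0]-.5356,P[...,1]+.1536)<.03
z=P[...,2]
for a,b in [(.168,.19),(.172,.19),(.175,.19)]:
    t=near&red&(z>a)&(z<b); print(t.sum(),rect(P[t]),np.median(z[t]))
t=near&red&(z>.142)&(z<.152); print("disc",rect(P[t]))
E
```

```text
556 (array([ 534.1, -153.2]), array([13.9, 39.9]), 78.2) 0.17684281509307806
544 (array([ 534.2, -153.2]), array([13.9, 39.7]), 78.2) 0.176873975266363
511 (array([ 534.5, -153.3]), array([13.9, 39.1]), 78.1) 0.17694011208329213
disc (array([ 534.9, -153.1]), array([39.5, 38.8]), 87.8)
```

```bash
python3 - <<'E'
from h import *
plan([.5352,-.1534,.151],yawM(78.2),4,-1)
E
```

```text
[[[0,0,37],[0,0,0.1],-1],[[0,0,38],[0,0,0],-1],[[0,0,37],[0,0,0.1],-1],[[0,0,37],[0,0,0.1],-1]]
```

```bash
python3 -m jog '[[[0,0,37],[0,0,0],-1],[[0,0,38],[0,0,0],-1],[[0,0,37],[0,0,0],-1],[[0,0,37],[0,0,0],-1],[[0,0,0],[0,0,0],-1]]'; python3 -c "
from h import *
st()"
```

```text
t: 4.2
eef_pos: [0.5326, -0.1545, 0.1487]
tool_rot: [-0.003, 0.101, 0.995, 0.0]
contact_force: [-0.7, 0.3, 0.5]
gripper_width: 1.0
t 4.2 pos [ 0.5326 -0.1545  0.1487] F [-0.7  0.3  0.5] T [-0.02 -0.01 -0.  ] w 1.0
[[-0.979  0.202 -0.006]
 [ 0.202  0.979  0.001]
 [ 0.006 -0.    -1.   ]]
q [ 0.64  0.45 -0.6   1.89  0.31  0.91  1.26]
```

```bash
python3 -m jog '[[[-2.3,1.6,-2],[0,0.3,0.2],-1],[[0,0,0],[0,0,0],0.6],[[0,0,0],[0,0,0],1],[[0,0,0],[0,0,0],1],[[0,0,0],[0,0,0],1],[[0,0,0],[0,0,0],1]]' 60; python3 -c "
from h import *
st()"
```

```text
t: 4.95
eef_pos: [0.5381, -0.1524, 0.1537]
tool_rot: [-0.002, 0.102, 0.995, -0.0]
contact_force: [-2.1, -1.4, 5.1]
gripper_width: 0.15
t 4.95 pos [ 0.5381 -0.1524  0.1537] F [-2.1 -1.4  5.1] T [-0.2   0.29 -0.01] w 0.15
[[-0.979  0.202 -0.005]
 [ 0.202  0.979  0.   ]
 [ 0.005 -0.001 -1.   ]]
q [ 0.64  0.45 -0.6   1.87  0.31  0.92  1.26]
```

```bash
python3 -m jog '[[[0,-0.4,0],[0,0,9],1],[[0,-0.4,0],[0,0,9.5],1],[[0,-0.4,0],[0,0,9.5],1],[[0,-0.4,0],[0,0,9.5],1],[[0,-0.4,0],[0,0,9.5],1],[[0,-0.4,0],[0,0,9.5],1],[[0,-0.4,0],[0,0,9.5],1],[[0,-0.4,0],[0,0,9],1],[[0,0,0],[0,0,2],1],[[0,0,0],[0,0,0],1]]'; python3 -c "
from h import *
o,M=st(); print(np.degrees(np.arctan2(M[1,1],M[0,1])))
shot('side','s1.png');ci,T,im,d=shot('wrist','w2.png')"
```

```text
t: 6.2
eef_pos: [0.5357, -0.1545, 0.1537]
tool_rot: [-0.002, 0.699, 0.715, -0.002]
contact_force: [-2.7, -0.5, 5.4]
gripper_width: 0.153
t 6.2 pos [ 0.5357 -0.1545  0.1537] F [-2.7 -0.5  5.4] T [-0.14  0.47  0.27] w 0.153
[[-0.024  1.    -0.005]
 [ 1.     0.024  0.   ]
 [ 0.    -0.005 -1.   ]]
q [ 0.42  0.4  -0.31  1.89  0.15  0.88  0.05]
1.3500964382474803
```

View pics/w2.png

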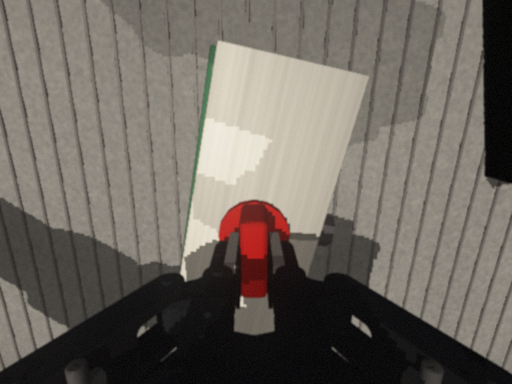

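```bash
python3 -m jog '[[[0,0,-2],[0,0,-0.8],1],[[0,0,-6],[0,0,0],1],[[0,0,-10],[0,0,0],1],[[0,0,-12],[0,0,0],1],[[0,0,-20],[0,0,0],1],[[0,0,-30],[0,0,0],1],[[0,0,-20],[0,0,0],1],[[0,0,0],[0,0,0],1]]' 80; python3 -c "
from h import *
o,M=st(); print(np.degrees(np.arctan2(M[1,1],M[0,1])))
ci,T,im,d=shot('side','s2.png');cv2.imwrite('pics/s2z.png',cv2.resize(im[120:320,130:360,::-1],None,fx=3,fy=3))
shot('wrist','w3.png')"
```

```text
t: 7.3
eef_pos: [0.5377, -0.1543, 0.2556]
tool_rot: [-0.0, 0.694, 0.72, -0.0]
contact_force: [0.6, -0.1, -3.4]
gripper_width: 0.148
t 7.3 pos [ 0.5377 -0.1543  0.2556] F [ 0.6 -0.1 -3.4] T [ 0.04 -0.02  0.01] w 0.148
[[-0.037  0.999 -0.001]
 [ 0.999  0.037  0.   ]
 [ 0.    -0.001 -1.   ]]
q [ 0.44  0.29 -0.33  1.79  0.1   1.08  0.11]
2.14294834711127
```

View pics/s2z.png

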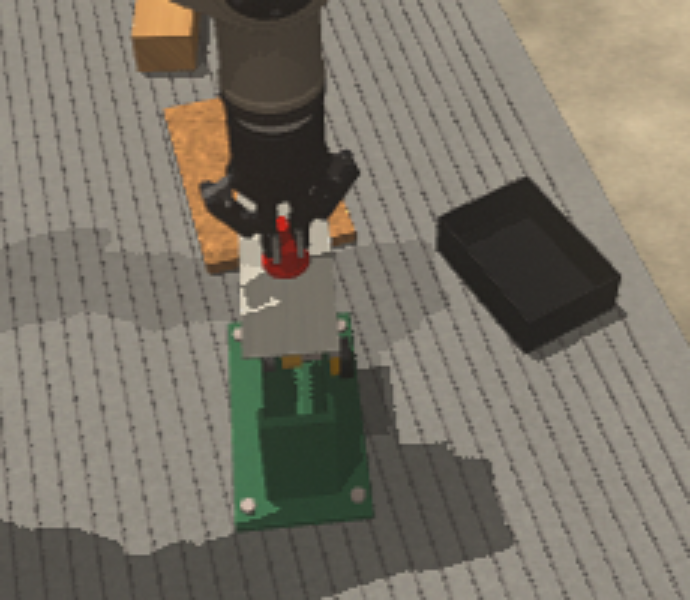

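View pics/w3.png

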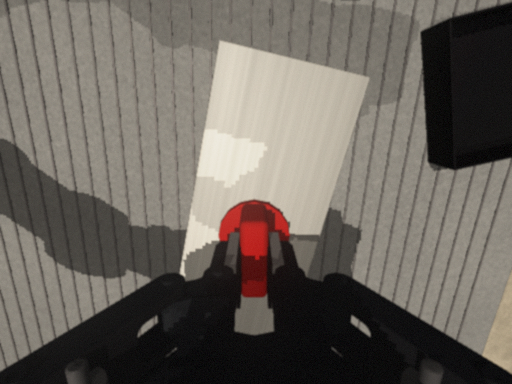

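```bash
python3 - <<'E'
from h import *
o,M=st()
ci,T,im,d=shot("wrist")
P=pts(ci,T,d); hsv=cv2.cvtColor(im,cv2.COLOR_RGB2HSV); z=P[...,2]
m=(d>0)&(abs(z-.242)<.008)&(hsv[...,1]<70)&(hsv[...,2]>110)
m[290:]=0
l=cv2.connectedComponentsWithStats(m.astype(np.uint8)); k=1+np.argmax(l[2][1:,4]); m=l[1]==k
p=P[m]; print(m.sum(),np.median(z[m])); 
A=np.c_[p[:,:2],np.ones(len(p))]; print("plane slope",np.linalg.lstsq(A,p[:,2],rcond=None)[0])
(c,s,a)=cv2.minAreaRect((p[:,:2]*1000).astype(np.float32)); print(c,s,a)
b=cv2.boxPoints((c,s,a)); print(b)
E
```

```text
t 7.4 pos [ 0.5361 -0.1542  0.253 ] F [-0.8  0.  -3.5] T [0.02 0.   0.01] w 0.149
[[-0.037  0.999 -0.005]
 [ 0.999  0.037  0.001]
 [ 0.001 -0.005 -1.   ]]
q [ 0.44  0.29 -0.33  1.79  0.1   1.08  0.11]
25090 0.23950775558385848
plane slope [-0.00572492 -0.00444566  0.24216529]
(541.2672119140625, -123.78400421142578) (140.94113159179688, 80.36030578613281) 79.58946228027344
[[ 489.01447  -185.83395 ]
 [ 568.05194  -200.35506 ]
 [ 593.51996   -61.734055]
 [ 514.4825    -47.21295 ]]
```

```bash
python3 - <<'E'
from h import *
s=plan([.569,.100,.235],yawM(11),8,1)
s=plan([.569,.180,.09],yawM(13.5),6,1,start=s)
E
```

```text
[[[32,5,2],[0,0,-1.1],1],[[31,6,2],[-0.1,0,-1.1],1],[[31,7,3],[0,0,-1.1],1],[[32,7,2],[-0.1,-0.1,-1.1],1],[[31,8,2],[0,0,-1.1],1],[[31,8,2],[-0.1,0,-1.1],1],[[30,9,2],[0,0,-1.2],1],[[31,10,3],[-0.1,0,-1.1],1]]
[[[13,2,24],[0,0,-0.4],1],[[13,3,24],[0,0,-0.4],1],[[13,3,24],[0,0,-0.4],1],[[13,2,24],[0,0,-0.4],1],[[13,3,24],[0,0,-0.5],1],[[13,3,25],[0,0,-0.4],1]]
```

```bash
python3 -m jog '[[[18,3,0],[0,0,-1],1],[[32,5,2],[0,0,-1.1],1],[[31,6,2],[0,0,-1.1],1],[[31,7,3],[0,0,-1.1],1],[[32,7,2],[-0.1,0,-1.1],1],[[31,8,2],[0,0,-1.1],1],[[31,8,2],[0,0,-1.1],1],[[30,9,2],[0,0,-1.2],1],[[13,7,5],[0,0,-1],1]]'; python3 -m jog '[[[13,2,24],[0,0,-0.4],1],[[13,3,24],[0,0,-0.4],1],[[13,3,24],[0,0,-0.4],1],[[13,2,24],[0,0,-0.4],1],[[13,3,24],[0,0,-0.5],1],[[13,3,22],[0,0,-0.4],1],[[0,0,0],[0,0,0],1]]'; python3 - <<'E'
from h import *
o,M=st(); print(np.degrees(np.arctan2(M[1,1],M[0,1])))
ci,T,im,d=shot("wrist","w4.png")
P=pts(ci,T,d); hsv=cv2.cvtColor(im,cv2.COLOR_RGB2HSV); z=P[...,2]
m=(d>0)&(abs(z-o["eef_pos"][2]+.0135)<.008)&(hsv[...,1]<70)&(hsv[...,2]>110); m[290:]=0
l=cv2.connectedComponentsWithStats(m.astype(np.uint8)); k=1+np.argmax(l[2][1:,4]); m=l[1]==k
p=P[m];(c,s,a)=cv2.minAreaRect((p[:,:2]*1000).astype(np.float32)); print("cover",np.median(z[m]),s,a,cv2.boxPoints((c,s,a)))
bo=(d>0)&(z>.01)&(z<.027)&(hsv[...,0]<25)&(hsv[...,1]>80)
print(bo.sum());p=P[bo];print("board",cv2.boxPoints(cv2.minAreaRect((p[:,:2]*1000).astype(np.float32))))
for c in ["scene","side"]:
    ci,T,im,d=shot(c,c+"5.png")
E
```

```text
t: 8.57
eef_pos: [0.5677, 0.1039, 0.233]
tool_rot: [-0.002, 0.628, 0.778, -0.0]
contact_force: [0.5, -0.5, -3.1]
gripper_width: 0.147
t: 9.45
eef_pos: [0.5643, 0.1809, 0.0896]
tool_rot: [-0.003, 0.612, 0.791, -0.002]
contact_force: [0.4, -0.3, -3.3]
gripper_width: 0.148
t 9.45 pos [0.5643 0.1809 0.0896] F [ 0.4 -0.3 -3.3] T [-0.05  0.04 -0.05] w 0.148
[[-0.251  0.968 -0.007]
 [ 0.968  0.251  0.001]
 [ 0.002 -0.007 -1.   ]]
q [-0.08  0.55 -0.44  1.84  0.31  0.82 -0.42]
14.561337698403758
cover 0.07602718686335283 (80.056396484375, 125.96011352539062) 1.8716566562652588 [[520.6468  280.56046]
 [524.7608  154.66754]
 [604.7745  157.28226]
 [600.66046 283.17517]]
25547
board [[479.95468  311.66107 ]
 [484.28903   53.579983]
 [655.1279    56.449127]
 [650.7936   314.5302  ]]
```

View pics/w4.png

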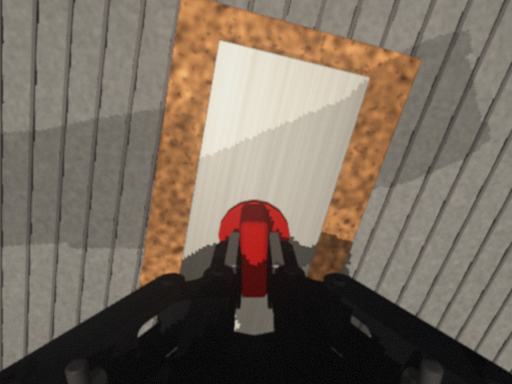

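View pics/scene5.png

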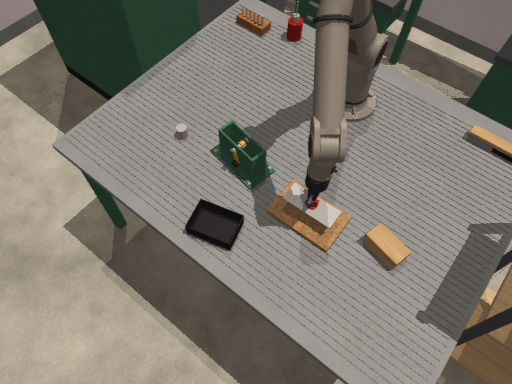

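```bash
python3 -m jog '[[[-0.9,3.4,0],[-0.4,-0.1,0.9],1],[[0,0,15],[0,0,0],1],[[0,0,15],[0,0,0],1],[[0,0,5],[0,0,0],1],[[0,0,3],[0,0,0],1],[[0,0,0],[0,0,0],1]]'; python3 -c "
from h import *
st()"
```

```text
t: 10.35
eef_pos: [0.5696, 0.1802, 0.0534]
tool_rot: [0.001, 0.619, 0.786, 0.002]
contact_force: [-0.2, 0.0, -2.7]
gripper_width: 0.142
t 10.35 pos [0.5696 0.1802 0.0534] F [-0.2  0.  -2.7] T [0.01 0.   0.  ] w 0.142
[[-0.234  0.972  0.004]
 [ 0.972  0.234  0.001]
 [ 0.     0.004 -1.   ]]
q [-0.1   0.6  -0.41  1.86  0.34  0.75 -0.46]
```

```bash
python3 -m jog '[[[0,0,1.5],[0,0,0],1],[[0,0,1.5],[0,0,0],1],[[0,0,0],[0,0,0],1]]'; python3 -c "
from h import *
st()"
```

```text
t: 10.72
eef_pos: [0.5697, 0.18, 0.0506]
tool_rot: [0.001, 0.619, 0.785, 0.002]
contact_force: [0.3, 0.3, -3.2]
gripper_width: 0.145
t 10.72 pos [0.5697 0.18   0.0506] F [ 0.3  0.3 -3.2] T [ 0.05 -0.05  0.  ] w 0.145
[[-0.234  0.972  0.004]
 [ 0.972  0.234  0.001]
 [ 0.     0.004 -1.   ]]
q [-0.1   0.61 -0.41  1.86  0.34  0.74 -0.47]
```

```bash
python3 -m jog '[[[0,0,1],[0,0,0],1],[[0,0,1],[0,0,0],1],[[0,0,0],[0,0,0],1]]'; python3 -c "
from h import *
st()"
```

```text
t: 11.1
eef_pos: [0.5699, 0.1801, 0.0498]
tool_rot: [0.001, 0.619, 0.785, 0.002]
contact_force: [-2.4, -2.4, 7.6]
gripper_width: 0.141
t 11.1 pos [0.5699 0.1801 0.0498] F [-2.4 -2.4  7.6] T [-0.31  0.87  0.04] w 0.141
[[-0.234  0.972  0.004]
 [ 0.972  0.234  0.001]
 [-0.     0.005 -1.   ]]
q [-0.1   0.61 -0.41  1.86  0.34  0.74 -0.47]
```

```bash
python3 -m jog '[[[0,0,-0.7],[0,0,0],1],[[0,0,0],[0,0,0],0.4],[[0,0,0],[0,0,0],-0.2],[[0,0,0],[0,0,0],-1],[[0,0,0],[0,0,0],-1],[[0,0,-20],[0,0,0],-1],[[0,0,-40],[0,0,0],-1],[[0,0,-60],[0,0,0],-1]]'; python3 - <<'E'
from h import *
o,M=st()
ci,T,im,d=shot("wrist","w5.png")
P=pts(ci,T,d); hsv=cv2.cvtColor(im,cv2.COLOR_RGB2HSV); z=P[...,2]
m=(d>0)&(abs(z-.036)<.007)&(hsv[...,1]<70)&(hsv[...,2]>110)
l=cv2.connectedComponentsWithStats(m.astype(np.uint8)); k=1+np.argmax(l[2][1:,4]); m=l[1]==k
p=P[m]; print("cover",np.median(z[m]),cv2.minAreaRect((p[:,:2]*1000).astype(np.float32)),np.linalg.lstsq(np.c_[p[:,:2],np.ones(len(p))],p[:,2],rcond=None)[0])
bo=(d>0)&(z>.01)&(z<.027)&(hsv[...,0]<25)&(hsv[...,1]>80)
print(bo.sum());p=P[bo];print("board",cv2.minAreaRect((p[:,:2]*1000).astype(np.float32)))
E
```

```text
t: 12.1
eef_pos: [0.5683, 0.1796, 0.1705]
tool_rot: [0.0, 0.619, 0.786, 0.001]
contact_force: [0.1, 0.1, 0.5]
gripper_width: 0.999
t 12.1 pos [0.5683 0.1796 0.1705] F [0.1 0.1 0.5] T [ 0.06 -0.05  0.05] w 0.999
[[-0.234  0.972  0.001]
 [ 0.972  0.234  0.001]
 [ 0.     0.002 -1.   ]]
q [-0.05  0.45 -0.47  1.79  0.25  0.96 -0.39]
cover 0.03665922623040546 ((569.4456787109375, 182.92593383789062), (79.89558410644531, 195.85498046875), 0.7933735251426697) [-3.14251769e-05 -4.39089983e-04  3.67620643e-02]
22608
board ((684.957763671875, 153.97747802734375), (289.4747314453125, 473.7408447265625), 75.122802734375)
```

View pics/w5.png

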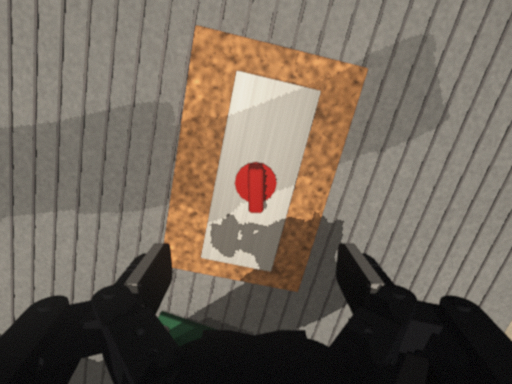

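```bash
python3 - <<'E'
from h import *
plan([.5356,-.1536,.28],yawM(80.3),9,-1)
E
```

```text
[[[-35,-13,-11],[0.1,0,-7.4],-1],[[-34,-17,-12],[0.1,0.1,-7.4],-1],[[-31,-21,-11],[0.1,0,-7.4],-1],[[-27,-25,-11],[0.1,0.1,-7.5],-1],[[-25,-28,-12],[0.1,0,-7.4],-1],[[-20,-32,-11],[0,0.1,-7.4],-1],[[-17,-34,-11],[0.1,0,-7.4],-1],[[-11,-35,-12],[0.1,0.1,-7.4],-1],[[-7,-37,-11],[0.1,0,-7.4],-1]]
```

```bash
python3 -m jog '[[[-35,-13,-11],[0,0,-7.4],-1],[[-34,-17,-12],[0,0,-7.4],-1],[[-31,-21,-11],[0,0,-7.4],-1],[[-27,-25,-11],[0,0,-7.5],-1],[[-25,-28,-12],[0,0,-7.4],-1],[[-20,-32,-11],[0,0,-7.4],-1],[[-17,-34,-11],[0,0,-7.4],-1],[[-11,-35,-12],[0,0,-7.4],-1],[[-7,-37,-11],[0,0,-7.4],-1],[[0,0,0],[0,0,0],-1]]'; python3 - <<'E'
from h import *
o,M=st(); print(np.degrees(np.arctan2(M[1,1],M[0,1])))
ci,T,im,d=shot("wrist","w6.png")
P=pts(ci,T,d); hsv=cv2.cvtColor(im,cv2.COLOR_RGB2HSV); z=P[...,2]
np.savez("w6.npz",P=P,d=d,im=im)
m=(d>0)&(abs(z-.136)<.006)&(hsv[...,0]>45)&(hsv[...,0]<95)&(hsv[...,1]>60)
p=P[m]; print(m.sum(),np.median(z[m]),cv2.minAreaRect((p[:,:2]*1000).astype(np.float32)))
for n in ["head_center","roller"]:
    r=bot.landmark_of("wrist",n)[:1]; print(n,r, [np.round(at(P,d,k["xy"]),4) for k in r])
cv2.imwrite("pics/w6z.png",cv2.resize(im[80:280,130:380,::-1],None,fx=3,fy=3,interpolation=cv2.INTER_CUBIC))
E
```

```text
t: 13.4
eef_pos: [0.5317, -0.1593, 0.2724]
tool_rot: [0.003, 0.088, 0.996, -0.0]
contact_force: [-0.8, 0.9, 0.8]
gripper_width: 1.001
t 13.4 pos [ 0.5317 -0.1593  0.2724] F [-0.8  0.9  0.8] T [0.01 0.01 0.01] w 1.001
[[-0.985  0.175  0.006]
 [ 0.175  0.985 -0.001]
 [-0.006  0.    -1.   ]]
q [ 0.69  0.3  -0.63  1.77  0.19  1.13  1.4 ]
79.93146427407324
3482 0.1364354686970014 ((535.4915771484375, -154.06405639648438), (189.56460571289062, 67.56107330322266), 80.44207000732422)
head_center [{'xy': [0.5086, 0.4698], 'score': 0.6}] [array([ 0.5336, -0.1527,  0.1223])]
roller [{'xy': [0.5059, 0.4719], 'score': 0.33}] [array([ 0.5344, -0.1539,  0.1225])]
```

View pics/w6z.png

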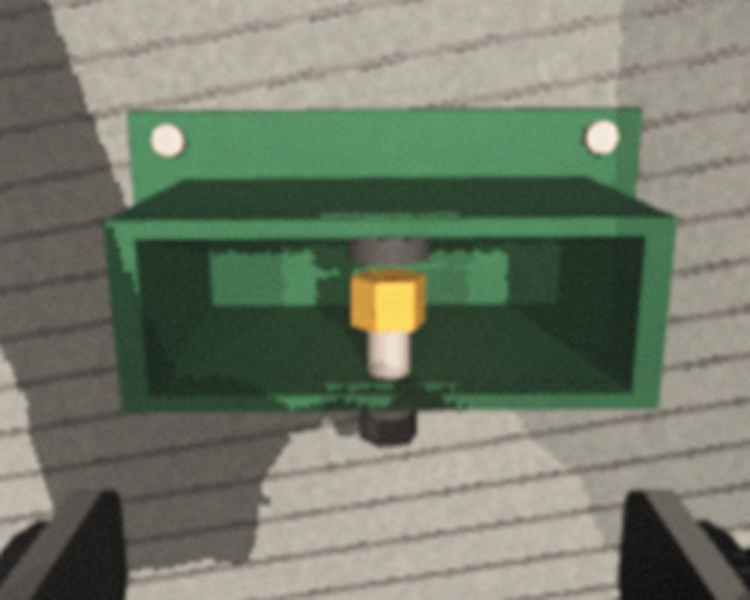

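```bash
python3 - <<'E'
from h import *
from scipy.optimize import least_squares
D=np.load("w6.npz");P=D["P"];d=D["d"];im=D["im"]
hsv=cv2.cvtColor(im,cv2.COLOR_RGB2HSV)
a=np.radians(-9.6);Rz=np.array([[np.cos(a),-np.sin(a),0],[np.sin(a),np.cos(a),0],[0,0,1]])
U=(P-np.array([.5355,-.1539,0]))@Rz*1000
ye=(hsv[...,0]>15)&(hsv[...,0]<35)&(hsv[...,1]>130)&(d>0)&(U[...,2]>85)&(abs(U[...,1])<25)&(abs(U[...,0])<20)
ye=cv2.erode(ye.astype(np.uint8),np.ones((3,3)))>0
p=U[ye]; print(len(p),p.min(0),p.max(0))
ks=np.radians(np.arange(0,360,60))
def res(v,yz0=None):
    th,y0,z0=v
    # face normals: +y at th
    n=np.stack([np.cos(ks+th),np.sin(ks+th)])
    q=np.c_[p[:,1]-y0,p[:,2]-z0]
    return (q@n).max(1)-12
for th0 in [.15,.3,.45]:
    r=least_squares(res,[th0,0,110],loss="soft_l1"); print(r.x,r.cost)
# roller from scene & side
for c in ["scene","side"]:
    ci,T,im,d=shot(c); Q=(pts(ci,T,d)-np.array([.5355,-.1539,0]))@Rz*1000
    h=cv2.cvtColor(im,cv2.COLOR_RGB2HSV)
    for n in ["roller","tensioner"]:
        for r in bot.cut_out(c,n)[:1]:
            m=r["pixels"]&(d>0)&(Q[...,0]>36)&(Q[...,0]<75); q=Q[m]; print(c,n,m.sum(),np.median(q,0) if len(q) else 0)
    m=(d>0)&(Q[...,0]>40)&(Q[...,0]<70)&(abs(Q[...,1])<45)&(Q[...,2]>25)&(Q[...,2]<130)
    dk=m&(h[...,2]<70);yl=m&(h[...,0]>15)&(h[...,0]<35)&(h[...,1]>130)
    print(c,"dark",dk.sum(),np.round(np.median(Q[dk],0)),"yel",yl.sum(),np.round(np.median(Q[yl],0)) if yl.any() else 0)
    if yl.any(): print(np.polyfit(Q[yl][:,2],Q[yl][:,1],1))
    if c=="scene": cv2.imwrite("pics/sc7.png",cv2.resize(im[110:200,195:295,::-1],None,fx=6,fy=6,interpolation=cv2.INTER_CUBIC))
E
```

```text
375 [ -8.63915216 -12.24027433 104.27798004] [  8.62374512  11.01062384 125.2133075 ]
[  0.34960611  -0.17472297 110.56775654] 301.38007574996016
[  0.34960609  -0.174723   110.56775654] 301.3800757499571
[  0.35189011  -0.17620412 110.56994265] 301.3837129906718
scene roller 64 [49.0500647  12.03754866 91.95144658]
scene dark 56 [56. 16. 67.] yel 42 [46. 16. 82.]
[-0.28261049 39.56337027]
side roller 72 [ 45.31215672   0.61790345 110.15505597]
side tensioner 613 [ 48.76826903 -15.99843893  10.19921914]
side dark 55 [50.  8. 68.] yel 6 [42.  3. 82.]
[-0.39118233 34.26006429]
```

View pics/sc7.png

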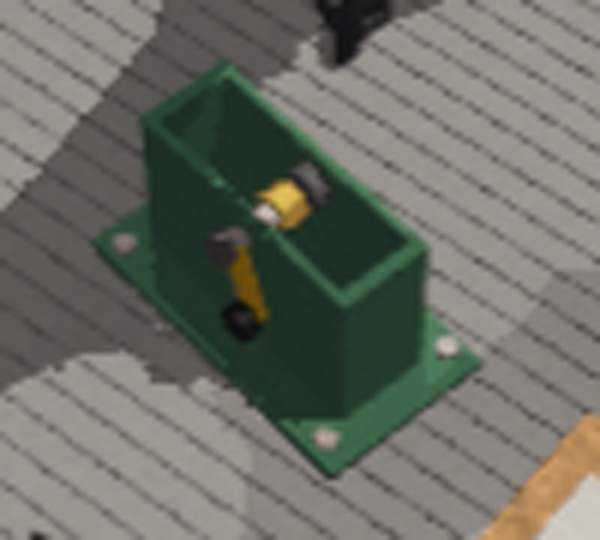

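```bash
cat >> h.py <<'E'
ax=np.radians(80.4); UY=np.array([np.cos(ax),np.sin(ax),0]); UZ=np.array([0,0,1.]); UX=np.cross(UY,UZ); UO=np.array([.5355,-.1539,0])
def gp(th,back=0,adv=.021):
    z=np.sin(th)*UY-np.cos(th)*UZ; y=np.cos(th)*UY+np.sin(th)*UZ
    return UO+.110*UZ+(adv-back)*z, np.stack([np.cross(y,z),y,z],1)
def tilt(M): # tilt about unit x
    z=M[:,2]; return np.arctan2(z@UY,-z@UZ)
E
python3 - <<'E'
from h import *
o,M=st()
p,Mg=gp(.32,.09); s=plan(p,Mg,4,-0.3,dec=1)
E
```

```text
t 13.85 pos [ 0.532  -0.1545  0.2706] F [ 0.8 -0.3 -1.3] T [-0.02 -0.06  0.05] w 1.003
[[-0.986  0.168  0.004]
 [ 0.168  0.986  0.001]
 [-0.003  0.002 -1.   ]]
q [ 0.69  0.3  -0.63  1.77  0.19  1.13  1.4 ]
[[[-0.8,-5.2,23.8],[-4.6,0.1,0],-0.3],[[-0.8,-7,23.3],[-4.5,0,0],-0.3],[[-0.8,-8.9,22.6],[-4.6,0.1,0],-0.3],[[-0.9,-10.7,21.9],[-4.5,0,-0.1],-0.3]]
```

```bash
python3 -m jog '[[[-0.8,-5.2,23.8],[-4.6,0.1,0],-0.3],[[-0.8,-7,23.3],[-4.5,0,0],-0.3],[[-0.8,-8.9,22.6],[-4.6,0.1,0],-0.3],[[-0.9,-10.7,21.9],[-4.5,0,0],-0.3],[[0,0,0],[0,0,0],-0.3],[[0,0,0],[0,0,0],-0.3]]'; python3 - <<'E'
from h import *
o,M=st(); print("tilt",tilt(M))
shot("wrist","w8.png")
o,M=st()
p,Mg=gp(.32,.0); s=plan(p,Mg,5,-0.3,dec=1)
E
```

```text
t: 14.6
eef_pos: [0.5326, -0.1752, 0.1765]
tool_rot: [0.014, 0.083, 0.984, 0.158]
contact_force: [-0.4, 0.8, -0.0]
gripper_width: 0.651
t 14.6 pos [ 0.5326 -0.1752  0.1765] F [-0.4  0.8 -0. ] T [-0.3   0.08  0.  ] w 0.651
[[-0.986  0.159  0.054]
 [ 0.168  0.936  0.309]
 [-0.001  0.313 -0.95 ]]
q [ 0.9   0.49 -0.67  1.81 -0.02  0.97  1.7 ]
tilt 0.31885503843512714
t 14.65 pos [ 0.5329 -0.1749  0.177 ] F [0.1 0.8 0.7] T [-0.26  0.06  0.04] w 0.652
[[-0.986  0.158  0.054]
 [ 0.167  0.936  0.308]
 [-0.002  0.313 -0.95 ]]
q [ 0.9   0.49 -0.67  1.81 -0.02  0.97  1.7 ]
[[[0.2,-0.2,18.2],[0,0,0],-0.3],[[0.2,-0.2,18.3],[0,0,0],-0.3],[[0.3,-0.1,18.2],[-0.1,0.1,0],-0.3],[[0.1,-0.3,18.3],[0,0,0],-0.3],[[0.2,-0.2,18.2],[0,0,0],-0.3]]
```

View pics/w8.png

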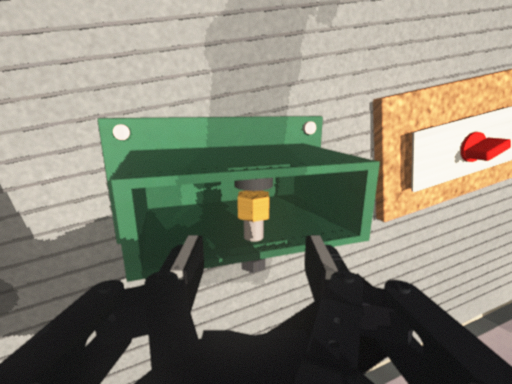

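```bash
python3 -m jog '[[[0.2,-0.2,18],[0,0,0],-0.3],[[0.2,-0.2,18],[0,0,0],-0.3],[[0.3,-0.1,18],[0,0,0],-0.3],[[0.1,-0.3,18],[0,0,0],-0.3],[[0.2,-0.2,18],[0,0,0],-0.3],[[0,0,0],[0,0,0],-0.3]]'; python3 - <<'E'
from h import *
o,M=st(); print("tilt",tilt(M))
p,Mg=gp(.32,.0); print("err tool mm",M.T@(p-o["eef_pos"])*1000)
shot("wrist","w9.png")
E
```

```text
t: 15.4
eef_pos: [0.5345, -0.148, 0.0882]
tool_rot: [0.012, 0.083, 0.984, 0.159]
contact_force: [-0.2, 0.4, 0.6]
gripper_width: 0.647
t 15.4 pos [ 0.5345 -0.148   0.0882] F [-0.2  0.4  0.6] T [-0.34  0.08 -0.03] w 0.647
[[-0.986  0.16   0.05 ]
 [ 0.168  0.935  0.311]
 [ 0.003  0.315 -0.949]]
q [ 0.82  0.6  -0.64  1.89  0.03  0.79  1.65]
tilt 0.32067435105331504
err tool mm [-1.96731538  1.5569012  -1.49386627]
```

View pics/w9.png

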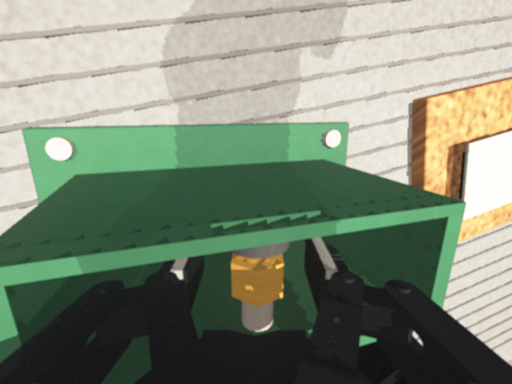

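```bash
python3 -m jog '[[[0,0,0],[0,0,0],-0.3],[[0,0,0],[0,0,0],-0.3]]'; python3 - <<'E'
from h import *
o,M=st(); print("tilt",tilt(M))
p,Mg=gp(.32,.0); print("err tool mm",M.T@(p-o["eef_pos"])*1000)
E
```

```text
t: 15.7
eef_pos: [0.5359, -0.1496, 0.0904]
tool_rot: [0.014, 0.084, 0.984, 0.158]
contact_force: [-0.1, -0.4, 0.7]
gripper_width: 0.649
t 15.7 pos [ 0.5359 -0.1496  0.0904] F [-0.1 -0.4  0.7] T [-0.31  0.06 -0.  ] w 0.649
[[-0.985  0.161  0.054]
 [ 0.17   0.936  0.309]
 [-0.001  0.314 -0.95 ]]
q [ 0.83  0.59 -0.64  1.89  0.03  0.79  1.65]
tilt 0.3190478588689534
err tool mm [-0.28331804  2.03639414  1.03130095]
```

Small correction, then close slowly and grip firmly.

```bash
python3 -m jog '[[[0,1.6,1],[0,0,0],-0.3],[[0,0,0],[0,0,0],0.2],[[0,0,0],[0,0,0],1],[[0,0,0],[0,0,0],1],[[0,0,0],[0,0,0],1],[[0,0,0],[0,0,0],1]]' 70; python3 - <<'E'
from h import *
o,M=st(); print("tilt",tilt(M))
p,Mg=gp(.32,.0); print("err tool mm",M.T@(p-o["eef_pos"])*1000)
shot("wrist","w10.png")
E
```

```text
t: 16.45
eef_pos: [0.5359, -0.1471, 0.0897]
tool_rot: [0.014, 0.084, 0.984, 0.159]
contact_force: [-1.9, -0.4, 5.2]
gripper_width: 0.267
t 16.45 pos [ 0.5359 -0.1471  0.0897] F [-1.9 -0.4  5.2] T [0.01 0.39 0.12] w 0.267
[[-0.986  0.16   0.053]
 [ 0.169  0.936  0.31 ]
 [-0.     0.314 -0.949]]
q [ 0.82  0.6  -0.64  1.89  0.03  0.79  1.65]
tilt 0.3195913028193893
err tool mm [-0.75637388  0.0036358  -0.38150037]
```

View pics/w10.png

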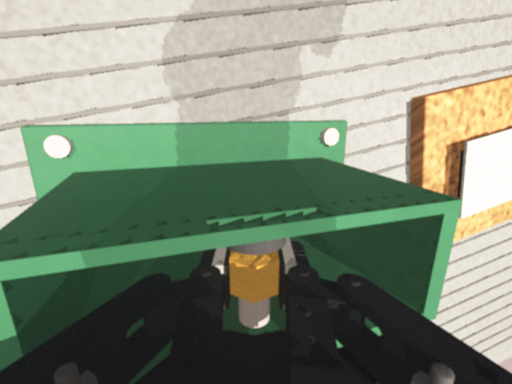

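```bash
python3 -m jog '[[[0,-0.4,0],[1,0,0],1],[[0,-0.9,0],[2.5,0,0],1],[[0,-1.1,0],[3,0,0],1],[[0,-1.1,0],[3,0,0],1],[[0,-1.1,0],[3,0,0],1],[[0,-1.1,0],[3,0,0],1],[[0,-0.9,0],[2.5,0,0],1],[[0,0,0],[0,0,0],1],[[0,0,0],[0,0,0],1]]' 80; cat > chk.py <<'E'
from h import *
import sys
o,M=st(); print("tilt",tilt(M))
p,Mg=gp(0,.0); print("err tool mm",M.T@(p-o["eef_pos"])*1000)
shot("wrist","w%s.png"%sys.argv[1])
for c in ["scene","side"]:
    ci,T,im,d=shot(c); Q=(pts(ci,T,d)-UO)@np.stack([UX,UY,UZ],1)*1000
    h=cv2.cvtColor(im,cv2.COLOR_RGB2HSV)
    m=(d>0)&(Q[...,0]>38)&(Q[...,0]<70)&(abs(Q[...,1])<45)&(Q[...,2]>25)&(Q[...,2]<130)
    dk=m&(h[...,2]<60)&(Q[...,2]<80);yl=m&(h[...,0]>15)&(h[...,0]<35)&(h[...,1]>130)
    print(c,"dark",dk.sum(),np.round(np.median(Q[dk],0),1),"yel",yl.sum(),np.round(np.median(Q[yl],0),1) if yl.any() else 0)
    if yl.sum()>8: print(np.polyfit(Q[yl][:,2],Q[yl][:,1],1))
    for r in bot.landmark_of(c,"roller")[:1]:
        # intersect the ray with plane unit x=52
        C=np.array(ci["world_from_camera"]); u,v=np.array(r["xy"])*[512,384]
        ray=C[:3,:3]@np.array([(u-ci["cx"])/ci["fx"],-(v-ci["cy"])/ci["fy"],-1]); 
        t=(.052-(C[:3,3]-UO)@UX)/(ray@UX); print("roller lm",r["score"],[round(float((C[:3,3]+t*ray-UO)@k*1000),1) for k in (UX,UY,UZ)])
    x0,y0=(195,110) if c=="scene" else (180,190)
    cv2.imwrite("pics/%s%s.png"%(c,sys.argv[1]),cv2.resize(im[y0:y0+90,x0:x0+100,::-1],None,fx=6,fy=6,interpolation=cv2.INTER_CUBIC))
E
python3 chk.py 11
```

```text
t: 17.62
eef_pos: [0.5347, -0.1537, 0.0886]
tool_rot: [0.0, 0.085, 0.996, 0.003]
contact_force: [-3.1, -1.0, 7.2]
gripper_width: 0.264
t 17.62 pos [ 0.5347 -0.1537  0.0886] F [-3.1 -1.   7.2] T [0.13 0.54 0.04] w 0.264
[[-0.986  0.169  0.001]
 [ 0.169  0.986  0.005]
 [-0.     0.005 -1.   ]]
q [ 0.52  0.5  -0.44  1.94  0.3   0.77  1.31]
tilt 0.005091793432094539
err tool mm [-0.7892509  -0.05389269 -0.38489335]
scene dark 35 [56.1  5.3 58.3] yel 30 [44.5  8.1 71.9]
[ 0.08956667 -0.72458557]
roller lm 0.55 [52.0, -10.6, 38.7]
side dark 38 [50.5 -2.9 60.7] yel 25 [40.9 -6.1 75.2]
[-0.10929281  3.66929904]
roller lm 0.68 [52.0, 133.6, -155.6]
```

View pics/scene11.png

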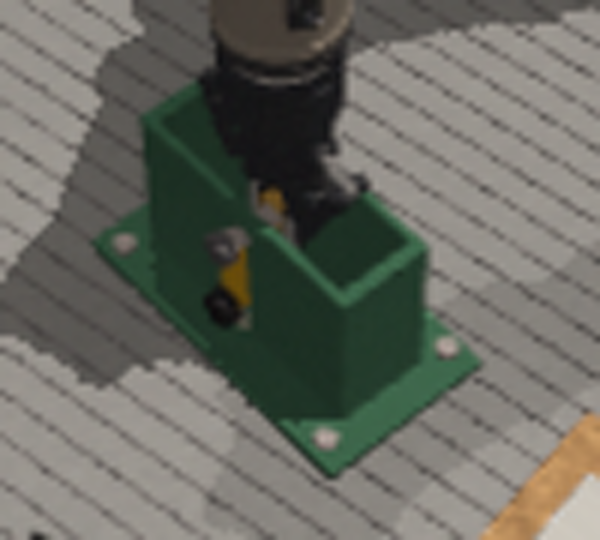

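View pics/w11.png

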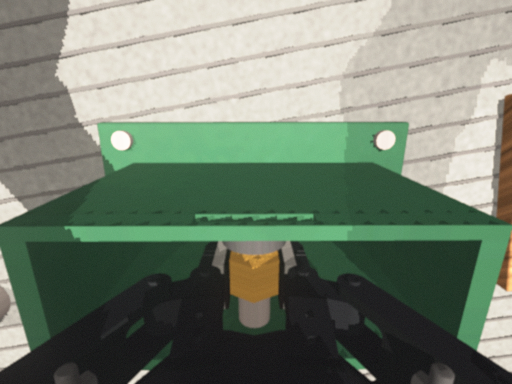

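```bash
cat > ov.py <<'E'
from h import *
import sys
def run(c,x0,y0,w,h,f,tag):
    ci,T,im,d=shot(c); Ti=np.linalg.inv(T)
    big=cv2.resize(im[y0:y0+h,x0:x0+w,::-1],None,fx=f,fy=f,interpolation=cv2.INTER_CUBIC)
    def pr(p):
        W=UO+np.array(p)@np.stack([UX,UY,UZ])/1000; k=Ti[:3,:3]@W+Ti[:3,3]
        return np.array([ci["cx"]+ci["fx"]*k[0]/-k[2],ci["cy"]-ci["fy"]*k[1]/-k[2]])
    def px(p): return ((pr(p)-[x0,y0]+.5)*f)
    # bias: find via plate-top corner green; overlay
    for ring in [[(34,-95,136),(34,95,136),(-34,95,136),(-34,-95,136)],[(65,-120,0),(65,120,0),(-65,120,0),(-65,-120,0)]]:
        cv2.polylines(big,[np.array([px(p) for p in ring]).astype(np.int32)],True,(255,255,255),1)
    for th,col in [(-.1,(255,0,0)),(0,(0,0,255)),(.1,(255,0,255))]:
        for xf in (59,):
            pp=[px((xf,58*np.sin(th)+13*np.cos(a),110-58*np.cos(th)+13*np.sin(a))) for a in np.linspace(0,6.28,40)]
            cv2.polylines(big,[np.array(pp).astype(np.int32)],True,col,1)
    cv2.imwrite("pics/ov_%s%s.png"%(c,tag),big)
run("scene",205,115,75,75,8,sys.argv[1]); run("side",200,200,75,75,8,sys.argv[1])
E
python3 ov.py a
```

```text
(no output)
```

View pics/ov_scenea.png

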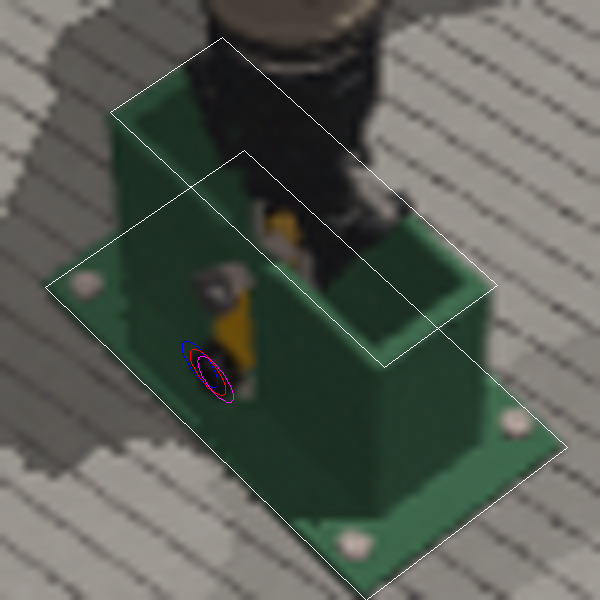

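View pics/ov_sidea.png

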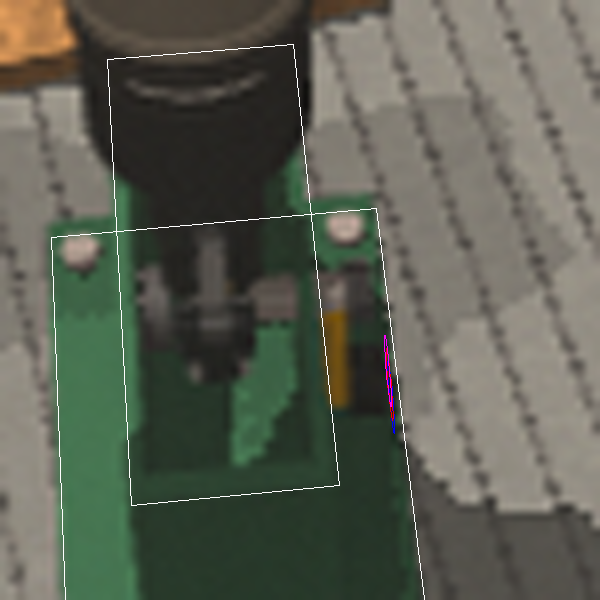

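```bash
python3 - <<'E'
from h import *
B=np.stack([UX,UY,UZ])
for c in ["scene","side"]:
    ims=[]
    for i in range(4): ci,T,im,d=shot(c); ims.append(im.astype(float))
    im=np.mean(ims,0); V=im.max(-1); Ti=np.linalg.inv(T)
    def pr(p):
        W=UO+np.array(p)@B/1000; k=W@Ti[:3,:3].T+Ti[:3,3]
        return np.stack([ci["cx"]+ci["fx"]*k[...,0]/-k[...,2],ci["cy"]-ci["fy"]*k[...,1]/-k[...,2]],-1)
    a=np.linspace(0,2*np.pi,60)
    c0=pr(np.array([52,0,52])); x0,y0=np.round(c0).astype(int)-9
    sub=V[y0:y0+19,x0:x0+19]; print(c); 
    if c=="scene": print(sub.astype(int))
    cut=np.percentile(sub,8)+18; 
    best=[]
    for th in np.arange(-.3,.41,.05):
        cyl=np.concatenate([pr(np.stack([np.full(60,x),58*np.sin(th)+13*np.cos(a),110-58*np.cos(th)+13*np.sin(a)],-1)) for x in (45,59)])
        hull=cv2.convexHull((((cyl-[x0,y0]+.5)*16)).astype(np.float32)).astype(np.int32)
        m=np.zeros((19*16,19*16),np.float32); cv2.fillConvexPoly(m,hull,1); m=cv2.resize(m,(19,19),interpolation=cv2.INTER_AREA)
        best.append((round(float(th),2),round(float((sub*m).sum()/m.sum()),1),np.round(cyl.mean(0),1).tolist()))
    print(best)
E
```

```text
scene
[[ 48  49  49  49  48  46  41  49  79  89  58  91  90  48  47  46  47  48
   62]
 [ 51  47  48  48  48  48  45  38  47  69  65  67  94  50  47  47  47  47
   47]
 [ 52  50  48  48  48  48  46  41  38  43  54  77  94  51  47  46  47  47
   47]
 [ 53  52  51  49  48  48  48  47  45  63  84 102  94  53  47  47  47  47
   47]
 [ 53  53  53  51  49  48  48  48  53  89 103 102  96  58  48  48  46  47
   46]
 [ 53  53  52  52  50  49  48  47  53  89 102 102  96  57  48  48  47  47
   47]
 [ 53  53  52  52  51  50  47  43  36  74 100 103  97  59  47  46  47  47
   47]
 [ 54  53  53  52  52  52  46  31  18  32  71 101  98  60  47  47  47  47
   47]
 [ 53  52  53  52  52  47  22  19  27  33  31  72  99  75  48  47  47  46
   46]
 [ 53  52  52  52  53  47  13  23  41  39  15  44  83  75  47  47  47  47
   47]
 [ 70  54  52  52  52  49  30  13  19  29  24  32  58  57  47  47  48  46
   47]
 [ 70  69  52  51  51  52  45  14  15  20  22  23  49  68  47  47  46  47
   47]
 [ 57  68  68  52  51  51  49  29  15  16  19  43  78  67  47  47  46  47
   46]
 [ 83  54  64  68  52  51  52  50  39  28
[... 650 characters left out ...]
 160.1]), (0.05, 37.8, [232.4, 160.5]), (0.1, 41.1, [232.9, 161.0]), (0.15, 44.3, [233.4, 161.4]), (0.2, 46.5, [233.9, 161.8]), (0.25, 47.7, [234.4, 162.2]), (0.3, 48.7, [234.9, 162.5]), (0.35, 49.7, [235.3, 162.8]), (0.4, 50.5, [235.8, 163.1])]
side
[(-0.3, 45.8, [246.4, 252.1]), (-0.25, 44.6, [246.3, 251.5]), (-0.2, 43.5, [246.2, 250.8]), (-0.15, 42.5, [246.1, 250.1]), (-0.1, 41.3, [246.0, 249.3]), (-0.05, 40.4, [245.9, 248.5]), (-0.0, 39.4, [245.8, 247.7]), (0.05, 38.6, [245.7, 246.9]), (0.1, 40.3, [245.6, 246.0]), (0.15, 42.3, [245.5, 245.2]), (0.2, 44.1, [245.4, 244.3]), (0.25, 45.6, [245.3, 243.3]), (0.3, 46.8, [245.2, 242.4]), (0.35, 47.8, [245.2, 241.5]), (0.4, 49.1, [245.1, 240.5])]
```

```bash
python3 -m jog '[[[0,-0.15,0],[0.4,0,0],1],[[0,0,0],[0,0,0],1],[[0,0,0],[0,0,0],1],[[0,0,0],[0,0,0],1]]' 80; python3 chk.py 12; python3 -c "
from h import *
shot('scene','final.png')"
```

```text
t: 18.88
eef_pos: [0.5347, -0.1538, 0.0886]
tool_rot: [0.0, 0.085, 0.996, -0.001]
contact_force: [-3.0, 1.0, 6.9]
gripper_width: 0.264
t 18.88 pos [ 0.5347 -0.1538  0.0886] F [-3.   1.   6.9] T [ 0.2   0.57 -0.05] w 0.264
[[-0.986  0.169  0.   ]
 [ 0.169  0.986 -0.002]
 [-0.    -0.002 -1.   ]]
q [ 0.51  0.5  -0.44  1.94  0.3   0.77  1.3 ]
tilt -0.0015170537295664012
err tool mm [-0.78082042  0.03745202 -0.37563746]
scene dark 35 [57.4  8.1 58.4] yel 30 [45.8  8.7 74.7]
[ 0.09337845 -0.69437007]
roller lm 0.61 [52.0, -16.9, 11.0]
side dark 38 [50.5 -4.3 61.7] yel 24 [40.9 -6.6 75.2]
[-0.13997319  6.3855594 ]
roller lm 0.67 [52.0, 45.3, -19.0]
```

View pics/final.png

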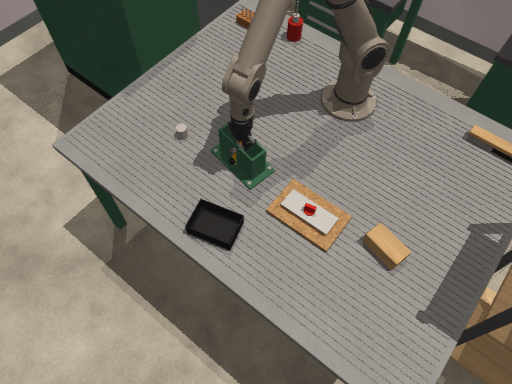

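View pics/scene12.png

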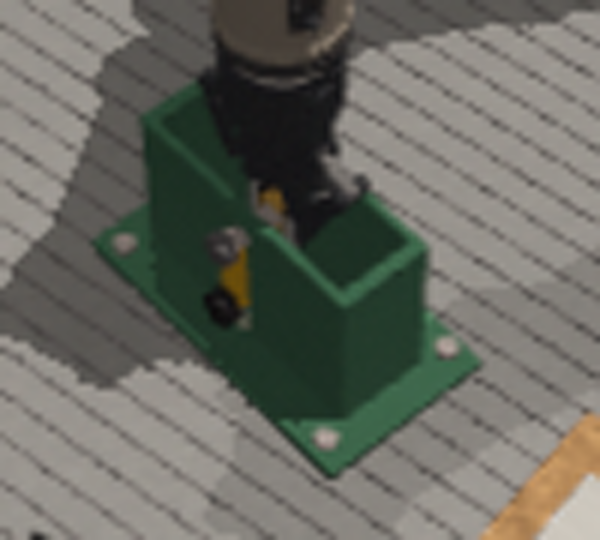

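The cover lies on the board at (310,210). The bin, block and collet are where they were. The arm and roller point down at the white mark at about (222,303) in the zoomed picture, and the head is still gripped.

```bash
python3 -c "
from station import bot
print(bot.hand_in())"
```

```text
the job is handed in; nothing more can be done
None
```

The job is done and handed in at about 19 s of the 58 s allowed. The arm is still holding the bolt head with the tensioner at its mark.

- **Knob and cover:** I turned the knob clockwise to its open stop, where I saw a reaction torque of 0.27 N m. I then lifted the cover off and laid it on the chipboard, knob up, and let go. It lies flat, about 2 mm from the board's centre and aligned with it to within about half a degree.
- **Bolt head:** I gripped the hidden head with 80 N, the fingers tilted about 0.32 rad to match its flats. I turned it about its own axis until the tool stood upright, with a last tilt reading of −0.002 rad.
- **Tensioner angle:** Fitting the roller outline in the fixed cameras gave about −0.01 rad (scene) and +0.04 rad (side). That was before a last 0.4° trim, so I take the arm to be within a few hundredths of a radian of the white mark.
- **Bystanders:** The bin, block and collet look unmoved in the last picture.
- **Checks that disagreed:** The network's "roller" landmark was unreliable, giving implausible positions in both cameras, so I ignored it. The raw depth readings of the roller and arm differed between the cameras by roughly 8 to 15 mm, with opposite sign along y.

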